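# Press the snap caps home in their dies

### The job

Press the snap caps home in their setting dies with a fingertip, lightly and one after the other: first red, then white, then brass, each fully down before you touch the next. Leave the blue cap standing proud, and do not lift or shove the dies or disturb anything else on the board.

Things in the scene. Friction and masses are not known exactly. Their poses are not given: they have to be found in the camera images.
- die_red: setting die that carries the red cap: a loose, round, dark steel block of 0.3 to 0.6 kg, 56 mm across at the foot, 46 mm across at its flat top, 24 mm tall, standing on the tan board (3 mm thick, so its foot is at z = 0.003); origin at the centre of its underside, z up
- cap_red_top (a point): centre of the flat top of the red snap cap, an upright red disc 30 mm across in the middle of die_red; a proud cap's top is about 10 mm above the die's top (34 mm above its foot, z about 0.037); a cap that is fully home stands 3 mm above the die's top; moves down with the cap, z up
- cap_red (a joint): how far the red cap has been pushed down into its die, m: 0 = fully proud, 0.007 = fully home on its stop (from 0.0055 it counts as home). Starts between 0 and 0.0015. It slides stiffly, at about 3 N, without a spring: it stays where it is left and cannot come out. On its stop it sits on a black rubber bed that gives about 1 mm per 6 N, so a slow press that stops at 5 to 8 N seats it gently
- die_white: setting die that carries the white cap: a loose, round, dark steel block of 0.3 to 0.6 kg, 56 mm across at the foot, 46 mm across at its flat top, 24 mm tall, standing on the tan board (3 mm thick, so its foot is at z = 0.003); origin at the centre of its underside, z up
- cap_white_top (a point): centre of the flat top of the white snap cap, an upright white disc 30 mm across in the middle of die_white; a proud cap's top is about 10 mm above the die's top (34 mm above its foot, z about 0.037); a cap that is fully home stands 3 mm above the die's top; moves down with the cap, z up
- cap_white (a joint): how far the white cap has been pushed down into its die, m: 0 = fully proud, 0.007 = fully home on its stop (from 0.0055 it counts as home). Starts between 0 and 0.0015. It slides stiffly, at about 3 N, without a spring: it stays where it is left and cannot come out. On its stop it sits on a black rubber bed that gives about 1 mm per 6 N, so a slow press that stops at 5 to 8 N seats it gently
- die_brass: setting die that carries the brass cap: a loose, round, dark steel block of 0.3 to 0.6 kg, 56 mm across at the foot, 46 mm across at its flat top, 24 mm tall, standing on the tan board (3 mm thick, so its foot is at z = 0.003); origin at the centre of its underside, z up
- cap_brass_top (a point): centre of the flat top of the brass snap cap, an upright bright yellow-metal disc 30 mm across in the middle of die_brass; a proud cap's top is about 10 mm above the die's top (34 mm above its foot, z about 0.037); a cap that is fully home stands 3 mm above the die's top; moves down with the cap, z up
- cap_brass (a joint): how far the brass cap has been pushed down into its die, m: 0 = fully proud, 0.007 = fully home on its stop (from 0.0055 it counts as home). Starts between 0 and 0.0015. It slides stiffly, at about 3 N, without a spring: it stays where it is left and cannot come out. On its stop it sits on a black rubber bed that gives about 1 mm per 6 N, so a slow press that stops at 5 to 8 N seats it gently
- die_blue: setting die that carries the blue cap: a loose, round, dark steel block of 0.3 to 0.6 kg, 56 mm across at the foot, 46 mm across at its flat top, 24 mm tall, standing on the tan board (3 mm thick, so its foot is at z = 0.003); origin at the centre of its underside, z up
- cap_blue_top (a point): centre of the flat top of the blue snap cap, an upright blue disc 30 mm across in the middle of die_blue; a proud cap's top is about 10 mm above the die's top (34 mm above its foot, z about 0.037); a cap that is fully home stands 3 mm above the die's top; moves down with the cap, z up
- cap_blue (a joint): how far the blue cap has been pushed down into its die, m: 0 = fully proud, 0.007 = fully home on its stop (from 0.0055 it counts as home). Starts between 0 and 0.0015. It slides stiffly, at about 3 N, without a spring: it stays where it is left and cannot come out. On its stop it sits on a black rubber bed that gives about 1 mm per 6 N, so a slow press that stops at 5 to 8 N seats it gently
- spool: cone of cream thread on a flared red plastic base with a red top, standing, 72 mm across the base, 90 mm tall; origin at the centre of its underside. Not part of the job
- mallet: mallet lying down: pale cylindrical head 68 mm across and 100 mm long, wooden handle 26 mm thick; 244 mm long overall; origin on the board under the handle, head towards its +x (head axis at +90 mm). Not part of the job
- hammer: cobbler's hammer lying down, black and wood handle 24 mm thick, dark steel head 110 mm wide with a round steel face at its -y end, 255 mm long, up to 36 mm high; origin on the board under the handle, head towards its +x. Not part of the job
- awl: awl lying down, dark wooden handle 70 x 22 x 22 mm, thin steel point; 112 mm long; origin on the board near the middle, point towards its +x. Not part of the job
- tin: closed round metal tin of rivets, 70 mm across, 58 mm tall; origin at the centre of its underside. Not part of the job
- folder: ivory-coloured flat bone folder, 150 x 22 x 7 mm, lying flat; long axis is its x; origin at the centre of its underside. Not part of the job
- finish: small amber bottle with black cap, standing, 48 mm across, 90 mm tall; origin at the centre of its underside. Not part of the job

How it is judged (in metres and radians):
On the way, in this order (a step that is already met when the one before it is completed fails the run):
1. the red cap is pressed home (at least 5.5 of 7 mm) (value of joint cap_red above 0.0055 m and value of joint each of cap_white, cap_brass below 0.003 m), for 0.1 s.
2. the white cap is pressed home (at least 5.5 of 7 mm) (value of joint cap_white above 0.0055 m and value of joint cap_brass below 0.003 m), for 0.1 s.
3. the brass cap is pressed home (at least 5.5 of 7 mm) (value of joint cap_brass above 0.0055 m), for 0.1 s.
At the end, for the whole second after the job is handed in: The red, white and brass caps are home (at least 5.5 of 7 mm down), the blue cap is less than 3 mm down, all four dies stand upright, at rest, within 20 mm of where they were, and every other thing on the board is within 30 mm of where it was, with the spool, tin and bottle upright (value of joint each of cap_red, cap_white, cap_brass above 0.0055 m and value of joint cap_blue below 0.003 m and distance of each of die_red, die_white, die_brass, die_blue from where it was at the start of the episode below 0.02 m and angle between each of die_red, die_white, die_brass, die_blue's own z axis and vertical below 0.1 rad and linear speed of each of die_red, die_white, die_brass, die_blue below 0.02 m/s and distance of each of spool, mallet, hammer, awl, tin, folder, finish from where it was at the start of the episode below 0.03 m and angle between each of spool, tin, finish's own z axis and vertical below 0.3 rad); the robot touches nothing.
It fails at once if the blue cap is pressed in (value of joint cap_blue above 0.003 m).
It fails at once if a die is lifted off the board (more than 8 mm) or tipped (height (world z) of any of die_red, die_white, die_brass, die_blue above 0.011 m or angle between any of die_red, die_white, die_brass, die_blue's own z axis and vertical above 0.25 rad).
It fails at once if a die is shoved more than 20 mm (distance of any of die_red, die_white, die_brass, die_blue from where it was at the start of the episode above 0.02 m).
It fails at once if a cap or die is pressed with more than 30 N (contact force between any of the fingers, the arm and die_red above 30 N or contact force between any of the fingers, the arm and die_white above 30 N or contact force between any of the fingers, the arm and die_brass above 30 N or contact force between any of the fingers, the arm and die_blue above 30 N).
It fails at once if something else on the board is moved more than 30 mm, or the spool, tin or bottle is tipped over (distance of any of spool, mallet, hammer, awl, tin, folder, finish from where it was at the start of the episode above 0.03 m or angle between any of spool, tin, finish's own z axis and vertical above 0.3 rad).
It also fails if it takes over 48 s, if anything falls off the work surface, if the arm or the gripper's body presses on something with over 40 N, if the wrist force passes 120 N, or if a joint passes its speed limit or range.

### The arm

A 6-joint arm with a two-finger parallel gripper is mounted at the origin on the work surface. World frame = base frame: x ahead of the robot, y to its left, z up, the work surface at z = 0. Lengths are in mm, angles in rad, forces in N, time in s.
With the tool pointing down it reaches from about 275 to 1000 mm from the base axis. Payload 8.4 kg.
Tool frame: the origin (TCP) lies between the finger pads; the fingertips stand 8 mm ahead of it and the grasp point (between the pads) lies 11 mm behind it (tcp_to_tips is the distance from the TCP to the fingertips, in mm); z points along the fingers, y is the line along which they close (so a half turn about z gives the same grasp; the last joint's range is limited). The gripper opens to 85 mm and grips with 20 to 120 N. Pads are 22 mm wide; open, the fingers measure 114 mm over their backs; the gripper's body (76 mm by 85 mm) begins 54 mm behind the grasp point. The pads swing forward as they close: fully open they stand 13 mm farther back than shut.
Start: joints at [1.284, 0.353, 1.633, -0, 1.155, -0.002], TCP at [175.602, 599.827, 239.281] pointing down, gripper open.
Joint ranges: [-2.63, 2.63], [-0.92, 2.1], [0.06, 2.66], [-1.3, 4.44], [0, 2.69], [-3.02, 3.02]. Speed limits (rad/s): [2.22, 2.22, 2.79, 3.14, 3.14, 3.14].

### API

Orientations are given as [roll, pitch, yaw] about the fixed x, y, z axes, in that order (R = Rz(yaw) Ry(pitch) Rx(roll)).
In Python, from rig import * gives the robot as it stands.
- The arm moves only by the tool step_arm, never from a script. Its argument "motion" is a list of rows, each an object with "claw": the finger opening in mm, from 0 to 85.4; "delta_pos": the shift along the tool's x, y, z in mm, a list of three; "turn": the turn about the tool's z in rad. In form: [{"claw": claw, "delta_pos": [dx, dy, dz], "turn": turn}, ...]. A call has 1 to 8 rows; each row shifts and turns the commanded pose from where the row before left it, along the tool's axes as they then stand; what a row does not reach is not made up. A row lasts 1/12 s, in which the tool goes at most 41.7 mm and 7.16 degrees, less where a joint would pass 70% of its speed; a pose out of reach is approached as far as the arm can. A call is refused whole if a number of a shift passes 41.7 or a number of a turn 0.125, either way. A call with a gripper value outside its range is refused whole. The fingers move at their own pace and stop on an object; "force" is the grip in N (left out, the last holds). Time passes only in rows, so rows that do not move let the fingers close. It gives the time, the measured TCP pose, the force, the opening and the grip force at its end, in the units of the state.
- sense(): the state, without advancing time (a new reading comes with each control period).
- grab_frame(name): name is "side" or "top" or "wrist"; returns a dict with "img" (420x560x3 uint8, red, green, blue), "vertical_fov" (degrees; the focal length in pixels is half the picture's height over the tangent of half this angle, whatever the lens; pixels are square), "cx", "cy" (the principal point, pixels), "R" (3x3) and "t" (3): a world point X has camera coordinates R X + t. Camera axes: x right, y down, z forward; pixel columns grow to the right and rows downward; lengths in mm; the calibration is good to about 2 mm. The wrist camera is an equidistant fisheye: a pixel r from the principal point sees the ray r / f radians off the axis. A picture is of the moment at which its call begins. There is no depth.
- sign_off(): hands the job in; it is judged then, once.
The state is a dict: "clock": time; "qpos": joint angles; "qvel": joint speeds; "joint_efforts": joint torques, N m; "eef_pos": TCP position; "tcp_rot": TCP orientation; "contact_force": force on the tool from outside, world axes, zero at the start; "wrist_torque": the same for the moment, N m; "opening": opening from 0.0 (shut) to 1.0 (fully open); "grasp_force": force on a finger pad.
Only numpy, scipy, OpenCV 4.12 (cv2) and the standard library are available. Lean on these libraries where they do the work, as an engineer would, in place of code of your own. Each camera call takes 0.05 s, during which the arm holds its last target. There are 200 camera calls.

## Working session

There is one attempt and no reset: what is moved stays moved. The work goes in short steps, Python scripts to look and compute and a tool call to move; the robot and the scene stay as the last step left them, time stands still between calls to the robot, and variables do not carry over. Pictures are saved under pics/ and viewed, at most 10 in all, crops included, and the job is handed in when it is done.

Besides the shell and the picture viewer there is one more tool, called after ">>>" as name([rows], argument=value, ...), one row to a line, values as JSON. step_arm: Moves the arm, as the interface text tells. Its arguments: {"type":"object","properties":{"motion":{"type":"array","items":{"type":"object","properties":{"claw":{"type":"number"},"delta_pos":{"type":"array","items":{"type":"number"}},"turn":{"type":"number"}}}},"force":{"type":"number"}},"required":["motion"]}

```bash
mkdir -p pics
cat > h.py <<'E'
from rig import *
import numpy as np, cv2
def ray(f,u,v):
    foc=210/np.tan(np.radians(f["vertical_fov"]/2)); R=np.array(f["R"]);t=np.array(f["t"])
    return -R.T@t, R.T@np.array([(u-f["cx"])/foc,(v-f["cy"])/foc,1])
def onz(f,u,v,z):
    c,d=ray(f,u,v); return c+d*(z-c[2])/d[2]
E
python3 - <<'E'
from h import *
s=sense();print(s)
for n in("top","side"):
    f=grab_frame(n);cv2.imwrite(f"pics/{n}0.png",f["img"][:,:,::-1]);np.save(f"pics/{n}0.npy",f,allow_pickle=True)
    print(n,f["vertical_fov"],f["cx"],f["cy"],-np.array(f["R"]).T@np.array(f["t"]))
E
```

```text
{'clock': 0.0, 'qpos': array([ 1.28360722e+00,  3.53640176e-01,  1.63412497e+00,  5.28114265e-05,
        1.15521671e+00, -2.40946118e-03]), 'qvel': array([-0.00037353, -0.00026918,  0.00151426, -0.00071026,  0.00106577,
        0.00074398]), 'joint_efforts': array([ 1.23670168e-03, -6.05251694e+01, -3.42090297e+01,  1.96454716e-04,
        9.06103291e-03,  1.59944352e-05]), 'eef_pos': array([175.44973275, 599.38436681, 238.57058224]), 'tcp_rot': array([-3.14020357e+00, -5.16336673e-05,  2.85679162e+00]), 'contact_force': array([-0.3168788 ,  0.82610132, -0.58981607]), 'wrist_torque': array([-0.01799802,  0.04968221, -0.0232794 ]), 'grasp_force': 0.0, 'opening': 1.0004214397270519}
top 51.93801148550076 276.07227740583465 210.12825847574092 [ 394.08182552   19.00199815 1176.72963703]
side 44.45110293923407 280.76404243423207 208.59096559653094 [ 206.68399581 -715.59646202  825.34545542]
```

View pics/top0.png

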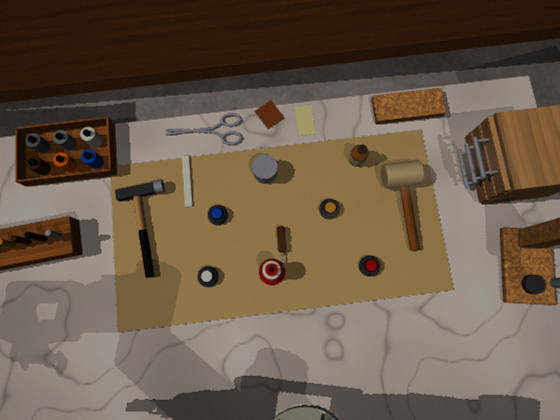

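View pics/side0.png

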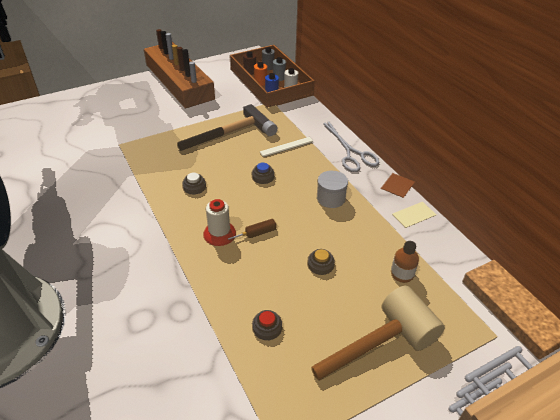

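Top view shows red cap at (371,266), white (208,276), brass (330,208), blue (218,214). In the side view they are at (267,318), (194,178), (322,257) and (263,169). The arm is out of the way in both.

```bash
cat > loc.py <<'E'
from h import *
P={"red":((371,266),(267,318)),"white":((208,276),(194,178)),"brass":((330,208),(322,257)),"blue":((218,214),(263,169))}
F=[np.load(f"pics/{n}0.npy",allow_pickle=True).item() for n in("top","side")]
def cen(img,p,c):
    x,y=p;r=13;hsv=cv2.cvtColor(img,cv2.COLOR_RGB2HSV)[y-r:y+r+1,x-r:x+r+1].astype(int);H,S,V=hsv[...,0],hsv[...,1],hsv[...,2]
    m={"red":((H<8)|(H>172))&(S>150)&(V>70),"white":(S<60)&(V>110),"brass":(H>12)&(H<32)&(S>120)&(V>90),"blue":(H>100)&(H<130)&(S>130)&(V>60)}[c]
    n,l,st,ce=cv2.connectedComponentsWithStats(m.astype(np.uint8))
    i=min(range(1,n),key=lambda i:np.hypot(*(ce[i]-r))-0.02*st[i,4])
    return ce[i]+np.array(p)-r,st[i]
if __name__=="__main__":
  for c,p in P.items():
    (a,sa),(b,sb)=cen(F[0]["img"],p[0],c),cen(F[1]["img"],p[1],c)
    c1,d1=ray(F[0],*a);c2,d2=ray(F[1],*b)
    k=np.linalg.lstsq(np.c_[d1,-d2],c2-c1,rcond=None)[0];q1,q2=c1+k[0]*d1,c2+k[1]*d2
    print(c,a.round(1),sa[2:],b.round(1),sb[2:],"top@37",onz(F[0],*a,37).round(1),"side@37",onz(F[1],*b,37).round(1),"tri",((q1+q2)/2).round(1),np.linalg.norm(q1-q2).round(1))
  for n,u,v in(("spool",272,271),("awl",282,240),("tin",264,168),("bottle",360,155)): print(n,onz(F[0],u,v,40).round())
E
python3 loc.py
```

```text
red [370.9 264.9] [11 11 99] [266.6 318.2] [ 17  16 197] top@37 [ 449.2 -233.2   37. ] side@37 [ 448.2 -237.3   37. ] tri [ 449.5 -234.3   32.2] 0.2
white [206.2 275.8] [11 11 93] [192.6 177.2] [ 13  10 102] top@37 [474.3 199.1  37. ] side@37 [473.5 194.2  37. ] tri [474.9 199.8  32.2] 0.5
brass [329.7 207.5] [ 27  27 343] [321.2 255.1] [ 15  13 150] top@37 [ 615.1 -148.7   37. ] side@37 [ 615.5 -154.1   37. ] tri [ 617.3 -149.9   31.4] 2.2
blue [216.  212.9] [11 11 98] [262.5 166. ] [12  7 66] top@37 [638.2 157.7  37. ] side@37 [638.7 155.7  37. ] tri [639.1 157.7  35.2] 1.1
spool [465.  27.  40.]
awl [543. -10.  40.]
tin [747.  14.  40.]
bottle [ 751. -253.   40.]
```

>>> step_arm([
  {"claw": 0, "delta_pos": [-20.7, -30.1, 0], "turn": 0},
  {"claw": 0, "delta_pos": [-20.7, -30.1, 0], "turn": 0},
  {"claw": 0, "delta_pos": [-20.7, -30.1, 0], "turn": 0},
  {"claw": 0, "delta_pos": [-20.7, -30.1, 0], "turn": 0},
  {"claw": 0, "delta_pos": [-20.7, -30.1, 0], "turn": 0},
  {"claw": 0, "delta_pos": [-20.7, -30.1, 0], "turn": 0},
  {"claw": 0, "delta_pos": [-20.7, -30.1, 0], "turn": 0},
  {"claw": 0, "delta_pos": [-20.7, -30.1, 0], "turn": 0},
], force=20)

```text
clock: 0.77
eef_pos: [266.8, 320.4, 239.1]
tcp_rot: [-3.141, -0.0, 2.857]
contact_force: [1.0, 0.1, 0.8]
opening: 0.0
grasp_force: 0.0
```

>>> step_arm([
  {"claw": 0, "delta_pos": [-20.7, -30.1, 0], "turn": 0},
  {"claw": 0, "delta_pos": [-20.7, -30.1, 0], "turn": 0},
  {"claw": 0, "delta_pos": [-20.7, -30.1, 0], "turn": 0},
  {"claw": 0, "delta_pos": [-20.7, -30.1, 0], "turn": 0},
  {"claw": 0, "delta_pos": [-20.7, -30.1, 0], "turn": 0},
  {"claw": 0, "delta_pos": [-20.7, -30.1, 0], "turn": 0},
  {"claw": 0, "delta_pos": [-20.7, -30.1, 0], "turn": 0},
  {"claw": 0, "delta_pos": [-20.7, -30.1, 0], "turn": 0},
])

```text
clock: 1.43
eef_pos: [358.1, 42.8, 239.4]
tcp_rot: [3.141, 0.0, 2.857]
contact_force: [1.1, 0.2, 0.2]
opening: 0.0
grasp_force: 0.0
```

>>> step_arm([
  {"claw": 0, "delta_pos": [-20.7, -30.1, 0], "turn": 0},
  {"claw": 0, "delta_pos": [-20.7, -30.1, 0], "turn": 0},
  {"claw": 0, "delta_pos": [-20.7, -30.1, 0], "turn": 0},
  {"claw": 0, "delta_pos": [-20.7, -30.1, 0], "turn": 0},
  {"claw": 0, "delta_pos": [-20.7, -30.1, 0], "turn": 0},
  {"claw": 0, "delta_pos": [-20.7, -30.1, 0], "turn": 0},
  {"claw": 0, "delta_pos": [-20.7, -30.1, 0], "turn": 0},
  {"claw": 0, "delta_pos": [-20.7, -30.1, 0], "turn": 0},
])

```text
clock: 2.1
eef_pos: [449.4, -235.0, 239.0]
tcp_rot: [3.141, -0.0, 2.856]
contact_force: [0.7, -0.0, -0.4]
opening: 0.0
grasp_force: 0.0
```

```bash
cat >> h.py <<'E'
def fray(f,u,v):
    foc=210/np.tan(np.radians(f["vertical_fov"]/2)); R=np.array(f["R"]);t=np.array(f["t"])
    a,b=u-f["cx"],v-f["cy"];r=np.hypot(a,b)+1e-9;th=r/foc
    return -R.T@t, R.T@np.array([a/r*np.sin(th),b/r*np.sin(th),np.cos(th)])
def fz(f,u,v,z):
    c,d=fray(f,u,v); return c+d*(z-c[2])/d[2]
def proj(f,X):
    foc=210/np.tan(np.radians(f["vertical_fov"]/2)); x=np.array(f["R"])@X+np.array(f["t"])
    q=np.hypot(x[0],x[1]);th=np.arctan2(q,x[2]);return f["cx"]+foc*th*x[0]/q,f["cy"]+foc*th*x[1]/q
E
cat > w.py <<'E'
import sys
from h import *
c,X=sys.argv[1],np.array([float(a) for a in sys.argv[2:4]]+[36.])
f=grab_frame("wrist");im=f["img"];u,v=proj(f,X);print("expect",u,v,"cam",-np.array(f["R"]).T@f["t"],f["vertical_fov"])
H,S,V=[a.astype(int) for a in cv2.split(cv2.cvtColor(im,cv2.COLOR_RGB2HSV))]
m={"red":((H<8)|(H>172))&(S>150)&(V>60),"white":(S<60)&(V>110),"brass":(H>12)&(H<32)&(S>120)&(V>90)}[c]
n,l,st,ce=cv2.connectedComponentsWithStats(m.astype(np.uint8))
for i in range(1,n):
    if st[i,4]>60: print(ce[i].round(1),st[i][2:],fz(f,*ce[i],36).round(1))
cv2.imwrite(f"pics/w_{c}.png",im[:,:,::-1]);print(sense()["eef_pos"])
E
python3 w.py red 449.3 -234.5
```

```text
expect 282.14849857560057 186.1324030385621 cam [ 377.30458046 -215.50111397  372.71308295] 65.70646984690485
[470.  138.6] [ 36  53 752] [452.7  -8.6  36. ]
[518.8 151.8] [ 21  26 380] [484.7  66.7  36. ]
[279.  187.4] [ 31  29 700] [ 449.6 -238.    36. ]
[ 452.06826928 -240.24948693  239.44797265]
```

View pics/w_red.png

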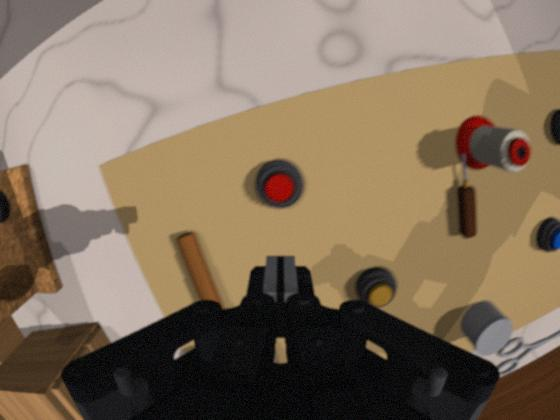

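The wrist view shows the red cap at (279,187) ahead of the shut fingers, with nothing else near the fingertips. It puts the cap at about (449.6, -238), which agrees with the side view.

>>> step_arm([
  {"claw": 0, "delta_pos": [0, 0, 20], "turn": 0},
  {"claw": 0, "delta_pos": [0, 0, 35], "turn": 0},
  {"claw": 0, "delta_pos": [0, 0, 35], "turn": 0},
  {"claw": 0, "delta_pos": [0, 0, 35], "turn": 0},
  {"claw": 0, "delta_pos": [0, 0, 30], "turn": 0},
  {"claw": 0, "delta_pos": [0, 0, 15], "turn": 0},
  {"claw": 0, "delta_pos": [0, 0, 0], "turn": 0},
  {"claw": 0, "delta_pos": [0, 0, 0], "turn": 0},
])

```text
clock: 2.82
eef_pos: [448.8, -232.7, 68.7]
tcp_rot: [3.141, -0.002, 2.857]
contact_force: [0.1, -0.8, 0.1]
opening: -0.0
grasp_force: 0.0
```

```bash
python3 w.py red 449.3 -236
```

```text
expect 277.64059444388863 254.72270427206132 cam [ 377.01309577 -213.38352923  202.5744556 ] 65.70646984690485
[555.8 167.3] [  9  51 332] [447.9 -37.7  36. ]
[278.4 245.6] [  52   41 1449] [ 444.1 -234.    36. ]
[ 449.71974545 -233.1718043    69.77115676]
```

View pics/w_red.png

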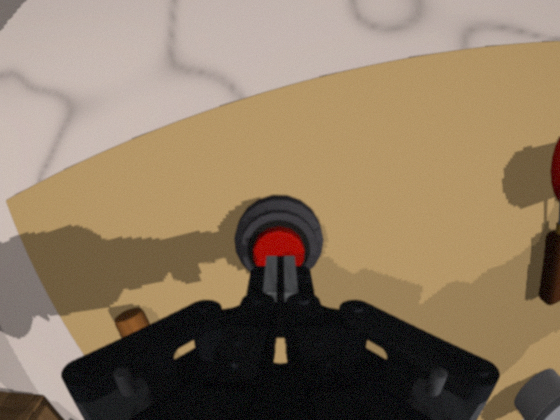

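Wrist picture: red cap centre near (278,252), in line with the shut fingertips at (280,280); the position holds to 2–3 mm.

>>> step_arm([
  {"claw": 0, "delta_pos": [-0.6, -2, 5], "turn": 0},
  {"claw": 0, "delta_pos": [0, 0, 5], "turn": 0},
  {"claw": 0, "delta_pos": [0, 0, 4], "turn": 0},
  {"claw": 0, "delta_pos": [0, 0, 3], "turn": 0},
  {"claw": 0, "delta_pos": [0, 0, 2], "turn": 0},
  {"claw": 0, "delta_pos": [0, 0, 1], "turn": 0},
  {"claw": 0, "delta_pos": [0, 0, 0], "turn": 0},
  {"claw": 0, "delta_pos": [0, 0, 0], "turn": 0},
])

```text
clock: 3.53
eef_pos: [449.4, -235.1, 49.3]
tcp_rot: [3.142, -0.0, 2.857]
contact_force: [0.3, -1.1, -0.4]
opening: -0.004
grasp_force: 0.0
```

>>> step_arm([
  {"claw": 0, "delta_pos": [0, 0, 1], "turn": 0},
  {"claw": 0, "delta_pos": [0, 0, 1], "turn": 0},
  {"claw": 0, "delta_pos": [0, 0, 1], "turn": 0},
  {"claw": 0, "delta_pos": [0, 0, 0], "turn": 0},
])

```text
clock: 3.87
eef_pos: [449.4, -235.1, 46.1]
tcp_rot: [3.142, -0.0, 2.857]
contact_force: [-0.9, 0.6, -0.5]
opening: 0.0
grasp_force: 0.0
```

>>> step_arm([
  {"claw": 0, "delta_pos": [0, 0, 0.7], "turn": 0},
  {"claw": 0, "delta_pos": [0, 0, 0.7], "turn": 0},
  {"claw": 0, "delta_pos": [0, 0, 0.7], "turn": 0},
  {"claw": 0, "delta_pos": [0, 0, 0.7], "turn": 0},
  {"claw": 0, "delta_pos": [0, 0, 0]},
])

```text
schema error: expected keys claw, delta_pos, turn
```

>>> step_arm([
  {"claw": 0, "delta_pos": [0, 0, 0.7], "turn": 0},
  {"claw": 0, "delta_pos": [0, 0, 0.7], "turn": 0},
  {"claw": 0, "delta_pos": [0, 0, 0.7], "turn": 0},
  {"claw": 0, "delta_pos": [0, 0, 0.7], "turn": 0},
  {"claw": 0, "delta_pos": [0, 0, 0], "turn": 0},
])

```text
clock: 4.28
eef_pos: [449.4, -235.1, 43.4]
tcp_rot: [3.142, -0.0, 2.857]
contact_force: [0.4, -0.3, -0.1]
opening: 0.0
grasp_force: 0.0
```

>>> step_arm([
  {"claw": 0, "delta_pos": [0, 0, 0.5], "turn": 0},
  {"claw": 0, "delta_pos": [0, 0, 0.5], "turn": 0},
  {"claw": 0, "delta_pos": [0, 0, 0.5], "turn": 0},
  {"claw": 0, "delta_pos": [0, 0, 0.5], "turn": 0},
])

```text
clock: 4.62
eef_pos: [449.5, -235.2, 41.5]
tcp_rot: [-3.142, 0.0, 2.857]
contact_force: [-0.6, 0.5, 3.1]
opening: -0.001
grasp_force: 1.5
```

>>> step_arm([
  {"claw": 0, "delta_pos": [0, 0, 0.5], "turn": 0},
  {"claw": 0, "delta_pos": [0, 0, 0.5], "turn": 0},
  {"claw": 0, "delta_pos": [0, 0, 0.5], "turn": 0},
  {"claw": 0, "delta_pos": [0, 0, 0.5], "turn": 0},
])

```text
clock: 4.95
eef_pos: [449.4, -235.2, 39.4]
tcp_rot: [-3.142, 0.0, 2.857]
contact_force: [-0.2, 1.3, 2.7]
opening: -0.003
grasp_force: 1.5
```

>>> step_arm([
  {"claw": 0, "delta_pos": [0, 0, 0.5], "turn": 0},
  {"claw": 0, "delta_pos": [0, 0, 0.5], "turn": 0},
  {"claw": 0, "delta_pos": [0, 0, 0.5], "turn": 0},
])

```text
clock: 5.2
eef_pos: [449.5, -235.2, 38.0]
tcp_rot: [-3.142, 0.0, 2.857]
contact_force: [-1.1, 0.6, 3.6]
opening: -0.002
grasp_force: 2.0
```

>>> step_arm([
  {"claw": 0, "delta_pos": [0, 0, 0.4], "turn": 0},
  {"claw": 0, "delta_pos": [0, 0, 0.4], "turn": 0},
  {"claw": 0, "delta_pos": [0, 0, 0], "turn": 0},
])

```text
clock: 5.45
eef_pos: [449.5, -235.2, 37.3]
tcp_rot: [-3.142, -0.0, 2.857]
contact_force: [-0.9, 1.3, 7.0]
opening: 0.0
grasp_force: 3.6
```

>>> step_arm([
  {"claw": 0, "delta_pos": [0, 0, -5], "turn": 0},
  {"claw": 0, "delta_pos": [0, 0, -20], "turn": 0},
  {"claw": 0, "delta_pos": [0, 0, -35], "turn": 0},
  {"claw": 0, "delta_pos": [0, 0, -35], "turn": 0},
  {"claw": 0, "delta_pos": [0, 0, -35], "turn": 0},
  {"claw": 0, "delta_pos": [0, 0, -20], "turn": 0},
  {"claw": 0, "delta_pos": [3, 15, 0], "turn": 0},
  {"claw": 0, "delta_pos": [7, 30, 0], "turn": 0},
])

```text
clock: 6.12
eef_pos: [453.8, -191.0, 189.3]
tcp_rot: [-3.14, 0.005, 2.854]
contact_force: [-0.2, 1.5, -0.2]
opening: -0.003
grasp_force: 0.0
```

>>> step_arm([
  {"claw": 0, "delta_pos": [7, 30, 0], "turn": 0},
  {"claw": 0, "delta_pos": [7, 30, 0], "turn": 0},
  {"claw": 0, "delta_pos": [7, 30, 0], "turn": 0},
  {"claw": 0, "delta_pos": [7, 30, 0], "turn": 0},
  {"claw": 0, "delta_pos": [7, 30, 0], "turn": 0},
  {"claw": 0, "delta_pos": [7, 30, 0], "turn": 0},
  {"claw": 0, "delta_pos": [7, 30, 0], "turn": 0},
  {"claw": 0, "delta_pos": [7, 30, 0], "turn": 0},
])

```text
clock: 6.78
eef_pos: [465.9, 58.4, 187.3]
tcp_rot: [3.142, 0.0, 2.857]
contact_force: [-0.0, -0.8, -0.1]
opening: 0.0
grasp_force: 0.0
```

>>> step_arm([
  {"claw": 0, "delta_pos": [7, 30, 0], "turn": 0},
  {"claw": 0, "delta_pos": [7, 30, 0], "turn": 0},
  {"claw": 0, "delta_pos": [7, 30, 0], "turn": 0},
  {"claw": 0, "delta_pos": [7, 30, 0], "turn": 0},
  {"claw": 0, "delta_pos": [4, 17, 0], "turn": 0},
  {"claw": 0, "delta_pos": [0, 0, 0], "turn": 0},
  {"claw": 0, "delta_pos": [0, 0, 0], "turn": 0},
  {"claw": 0, "delta_pos": [0, 0, 0], "turn": 0},
])

```text
clock: 7.45
eef_pos: [473.5, 196.7, 187.0]
tcp_rot: [-3.141, -0.0, 2.857]
contact_force: [-0.3, -0.7, 0.5]
opening: 0.005
grasp_force: 0.0
```

```bash
python3 w.py white 474 197
```

```text
expect 282.58765986544125 199.14769859020979 cam [401.50817889 216.25122364 320.70448626] 65.70646984690485
[284.   85.9] [  560   341 65455] [377.5 226.3  36. ]
[283.6 199.3] [ 32  32 819] [474.4 197.8  36. ]
[103.8 251.7] [ 44  46 580] [474.9  -1.9  36. ]
[521.2 398. ] [ 21  22 155] [936.9 505.8  36. ]
[ 18.5 414.3] [ 41  14 385] [ 756.9 -458.6   36. ]
[473.63581183 196.41977838 187.05819594]
```

View pics/w_white.png

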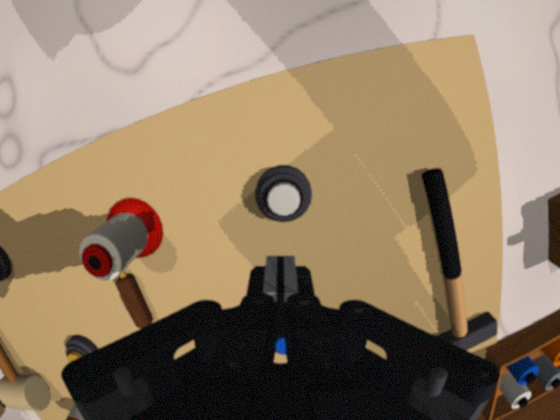

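The wrist view shows the white cap at (284,199), on the expected pixel; it lies at (474.4, 197.8), about 1 mm from the tool axis.

>>> step_arm([
  {"claw": 0, "delta_pos": [-0.4, 1.4, 20], "turn": 0},
  {"claw": 0, "delta_pos": [0, 0, 30], "turn": 0},
  {"claw": 0, "delta_pos": [0, 0, 30], "turn": 0},
  {"claw": 0, "delta_pos": [0, 0, 25], "turn": 0},
  {"claw": 0, "delta_pos": [0, 0, 15], "turn": 0},
  {"claw": 0, "delta_pos": [0, 0, 10], "turn": 0},
  {"claw": 0, "delta_pos": [0, 0, 5], "turn": 0},
  {"claw": 0, "delta_pos": [0, 0, 2], "turn": 0},
])

```text
clock: 8.17
eef_pos: [474.8, 197.9, 49.9]
tcp_rot: [-3.141, -0.0, 2.856]
contact_force: [-0.5, 0.1, -0.8]
opening: -0.002
grasp_force: 0.0
```

>>> step_arm([
  {"claw": 0, "delta_pos": [0, 0, 1], "turn": 0},
  {"claw": 0, "delta_pos": [0, 0, 1], "turn": 0},
  {"claw": 0, "delta_pos": [0, 0, 1], "turn": 0},
  {"claw": 0, "delta_pos": [0, 0, 0], "turn": 0},
])

```text
clock: 8.5
eef_pos: [475.1, 198.8, 47.8]
tcp_rot: [3.141, 0.001, 2.857]
contact_force: [0.3, -0.2, -0.4]
opening: -0.001
grasp_force: 0.0
```

>>> step_arm([
  {"claw": 0, "delta_pos": [0, 0, 0.7], "turn": 0},
  {"claw": 0, "delta_pos": [0, 0, 0.7], "turn": 0},
  {"claw": 0, "delta_pos": [0, 0, 0.7], "turn": 0},
  {"claw": 0, "delta_pos": [0, 0, 0.7], "turn": 0},
  {"claw": 0, "delta_pos": [0, 0, 0], "turn": 0},
])

```text
clock: 8.92
eef_pos: [474.8, 198.7, 44.4]
tcp_rot: [3.142, 0.0, 2.857]
contact_force: [-0.3, 0.3, 0.0]
opening: 0.001
grasp_force: 0.2
```

>>> step_arm([
  {"claw": 0, "delta_pos": [0, 0, 0.5], "turn": 0},
  {"claw": 0, "delta_pos": [0, 0, 0.5], "turn": 0},
  {"claw": 0, "delta_pos": [0, 0, 0.5], "turn": 0},
  {"claw": 0, "delta_pos": [0, 0, 0.5], "turn": 0},
])

```text
clock: 9.25
eef_pos: [474.8, 198.7, 42.4]
tcp_rot: [3.141, 0.0, 2.857]
contact_force: [-0.6, 0.5, 4.1]
opening: 0.002
grasp_force: 1.5
```

>>> step_arm([
  {"claw": 0, "delta_pos": [0, 0, 0.5], "turn": 0},
  {"claw": 0, "delta_pos": [0, 0, 0.5], "turn": 0},
  {"claw": 0, "delta_pos": [0, 0, 0.5], "turn": 0},
  {"claw": 0, "delta_pos": [0, 0, 0.5], "turn": 0},
  {"claw": 0, "delta_pos": [0, 0, 0.5], "turn": 0},
  {"claw": 0, "delta_pos": [0, 0, 0.5], "turn": 0},
])

```text
clock: 9.75
eef_pos: [474.8, 198.6, 39.3]
tcp_rot: [3.142, 0.0, 2.857]
contact_force: [0.5, 0.8, 2.7]
opening: -0.002
grasp_force: 1.5
```

>>> step_arm([
  {"claw": 0, "delta_pos": [0, 0, 0.5], "turn": 0},
  {"claw": 0, "delta_pos": [0, 0, 0.5], "turn": 0},
  {"claw": 0, "delta_pos": [0, 0, 0], "turn": 0},
])

```text
clock: 10.0
eef_pos: [474.8, 198.7, 38.3]
tcp_rot: [3.142, 0.0, 2.857]
contact_force: [-0.3, 0.6, 1.0]
opening: -0.006
grasp_force: 0.6
```

>>> step_arm([
  {"claw": 0, "delta_pos": [0, 0, 0.5], "turn": 0},
  {"claw": 0, "delta_pos": [0, 0, 0.3], "turn": 0},
  {"claw": 0, "delta_pos": [0, 0, 0], "turn": 0},
])

```text
clock: 10.25
eef_pos: [474.8, 198.7, 37.7]
tcp_rot: [3.142, 0.0, 2.857]
contact_force: [-0.4, 0.7, 5.7]
opening: 0.001
grasp_force: 2.7
```

>>> step_arm([
  {"claw": 0, "delta_pos": [0, 0, 0.3], "turn": 0},
  {"claw": 0, "delta_pos": [0, 0, 0], "turn": 0},
])

```text
clock: 10.42
eef_pos: [474.8, 198.7, 37.5]
tcp_rot: [3.141, 0.0, 2.857]
contact_force: [-0.4, 0.9, 6.5]
opening: -0.002
grasp_force: 3.3
```

>>> step_arm([
  {"claw": 0, "delta_pos": [0, 0, -5], "turn": 0},
  {"claw": 0, "delta_pos": [0, 0, -20], "turn": 0},
  {"claw": 0, "delta_pos": [0, 0, -35], "turn": 0},
  {"claw": 0, "delta_pos": [0, 0, -35], "turn": 0},
  {"claw": 0, "delta_pos": [0, 0, -35], "turn": 0},
  {"claw": 0, "delta_pos": [0, 0, -20], "turn": 0},
  {"claw": 0, "delta_pos": [-9.5, -12, 0], "turn": 0},
  {"claw": 0, "delta_pos": [-18, -22.7, 0], "turn": 0},
])

```text
clock: 11.08
eef_pos: [491.7, 158.9, 189.2]
tcp_rot: [3.139, 0.002, 2.859]
contact_force: [0.5, -0.6, 0.1]
opening: 0.005
grasp_force: 0.0
```

>>> step_arm([
  {"claw": 0, "delta_pos": [-18, -22.7, 0], "turn": 0},
  {"claw": 0, "delta_pos": [-18, -22.7, 0], "turn": 0},
  {"claw": 0, "delta_pos": [-18, -22.7, 0], "turn": 0},
  {"claw": 0, "delta_pos": [-18, -22.7, 0], "turn": 0},
  {"claw": 0, "delta_pos": [-18, -22.7, 0], "turn": 0},
  {"claw": 0, "delta_pos": [-18, -22.7, 0], "turn": 0},
  {"claw": 0, "delta_pos": [-18, -22.7, 0], "turn": 0},
  {"claw": 0, "delta_pos": [-18, -22.7, 0], "turn": 0},
])

```text
clock: 11.75
eef_pos: [578.5, -58.7, 187.2]
tcp_rot: [-3.141, -0.001, 2.857]
contact_force: [-0.1, -0.1, -0.0]
opening: -0.001
grasp_force: 0.0
```

>>> step_arm([
  {"claw": 0, "delta_pos": [-18, -22.7, 0], "turn": 0},
  {"claw": 0, "delta_pos": [-18, -22.7, 0], "turn": 0},
  {"claw": 0, "delta_pos": [-18, -22.7, 0], "turn": 0},
  {"claw": 0, "delta_pos": [-8, -10.5, 0], "turn": 0},
  {"claw": 0, "delta_pos": [0, 0, 0], "turn": 0},
  {"claw": 0, "delta_pos": [0, 0, 0], "turn": 0},
  {"claw": 0, "delta_pos": [0, 0, 0], "turn": 0},
  {"claw": 0, "delta_pos": [0, 0, 0], "turn": 0},
])

```text
clock: 12.42
eef_pos: [615.4, -148.7, 187.2]
tcp_rot: [3.141, -0.001, 2.858]
contact_force: [0.0, 0.4, 0.0]
opening: -0.001
grasp_force: 0.0
```

```bash
python3 w.py brass 616 -151
```

```text
expect 279.72452679069664 200.08232472226015 cam [ 543.34268782 -129.3469444   320.94662431] 65.70646984690485
[391.9  54.1] [12  9 71] [513.5 -16.9  36. ]
[ 70.2 172.9] [  44   93 1874] [ 525.9 -349.9   36. ]
[279.6 201.4] [ 32  32 831] [ 617.1 -151.5   36. ]
[104.7 272.3] [ 30  31 468] [ 639.6 -358.7   36. ]
[ 22.3 319.6] [ 29  43 258] [ 678.6 -553.7   36. ]
[ 11.5 328.3] [ 25  43 126] [ 690.1 -596.2   36. ]
[  7.9 346.6] [ 18  30 121] [ 723.  -642.5   36. ]
[ 26.  385.2] [  58   71 1681] [ 808.5 -673.9   36. ]
[  2.9 365.7] [ 8 15 62] [ 763.3 -705.8   36. ]
[ 615.5552152  -148.69719277  187.33530069]
```

View pics/w_brass.png

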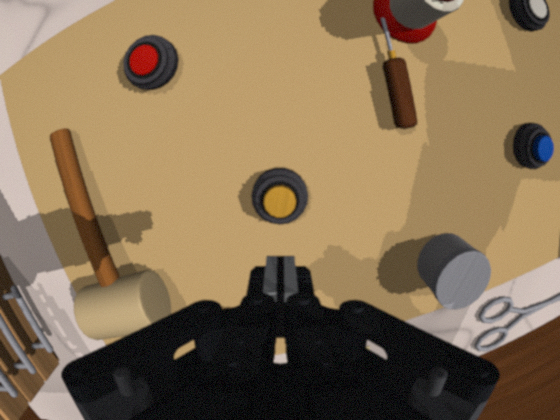

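The wrist view shows the brass cap at (280,201), or (617, -151.5); the red cap at (145,60) now sits low. I'll shift about 2 mm and go down.

>>> step_arm([
  {"claw": 0, "delta_pos": [-2, -2, 20], "turn": 0},
  {"claw": 0, "delta_pos": [0, 0, 30], "turn": 0},
  {"claw": 0, "delta_pos": [0, 0, 30], "turn": 0},
  {"claw": 0, "delta_pos": [0, 0, 25], "turn": 0},
  {"claw": 0, "delta_pos": [0, 0, 15], "turn": 0},
  {"claw": 0, "delta_pos": [0, 0, 10], "turn": 0},
  {"claw": 0, "delta_pos": [0, 0, 5], "turn": 0},
  {"claw": 0, "delta_pos": [0, 0, 2], "turn": 0},
])

```text
clock: 13.13
eef_pos: [617.3, -152.0, 50.0]
tcp_rot: [3.142, -0.0, 2.857]
contact_force: [0.5, 0.3, 0.3]
opening: 0.004
grasp_force: 0.0
```

>>> step_arm([
  {"claw": 0, "delta_pos": [0, 0, 1], "turn": 0},
  {"claw": 0, "delta_pos": [0, 0, 1], "turn": 0},
  {"claw": 0, "delta_pos": [0, 0, 1], "turn": 0},
  {"claw": 0, "delta_pos": [0, 0, 0], "turn": 0},
])

```text
clock: 13.47
eef_pos: [617.7, -152.6, 48.0]
tcp_rot: [3.142, 0.001, 2.857]
contact_force: [0.1, 0.7, -0.1]
opening: -0.005
grasp_force: 0.0
```

>>> step_arm([
  {"claw": 0, "delta_pos": [0, 0, 0.7], "turn": 0},
  {"claw": 0, "delta_pos": [0, 0, 0.7], "turn": 0},
  {"claw": 0, "delta_pos": [0, 0, 0.7], "turn": 0},
  {"claw": 0, "delta_pos": [0, 0, 0.7], "turn": 0},
  {"claw": 0, "delta_pos": [0, 0, 0], "turn": 0},
])

```text
clock: 13.88
eef_pos: [617.2, -152.5, 44.3]
tcp_rot: [-3.142, -0.0, 2.857]
contact_force: [-0.2, 0.1, 1.1]
opening: 0.002
grasp_force: 0.0
```

>>> step_arm([
  {"claw": 0, "delta_pos": [0, 0, 0.5], "turn": 0},
  {"claw": 0, "delta_pos": [0, 0, 0.5], "turn": 0},
  {"claw": 0, "delta_pos": [0, 0, 0.5], "turn": 0},
  {"claw": 0, "delta_pos": [0, 0, 0.5], "turn": 0},
])

```text
clock: 14.22
eef_pos: [617.3, -152.5, 42.6]
tcp_rot: [-3.142, 0.0, 2.857]
contact_force: [-1.4, -0.0, 2.4]
opening: 0.001
grasp_force: 1.5
```

>>> step_arm([
  {"claw": 0, "delta_pos": [0, 0, 0.5], "turn": 0},
  {"claw": 0, "delta_pos": [0, 0, 0.5], "turn": 0},
  {"claw": 0, "delta_pos": [0, 0, 0.5], "turn": 0},
  {"claw": 0, "delta_pos": [0, 0, 0.5], "turn": 0},
  {"claw": 0, "delta_pos": [0, 0, 0.5], "turn": 0},
  {"claw": 0, "delta_pos": [0, 0, 0.5], "turn": 0},
])

```text
clock: 14.72
eef_pos: [617.4, -152.5, 39.5]
tcp_rot: [-3.142, 0.0, 2.857]
contact_force: [-0.2, 0.6, 2.6]
opening: 0.0
grasp_force: 1.5
```

>>> step_arm([
  {"claw": 0, "delta_pos": [0, 0, 0.5], "turn": 0},
  {"claw": 0, "delta_pos": [0, 0, 0.5], "turn": 0},
  {"claw": 0, "delta_pos": [0, 0, 0], "turn": 0},
])

```text
clock: 14.97
eef_pos: [617.3, -152.5, 38.3]
tcp_rot: [-3.142, -0.0, 2.857]
contact_force: [-0.2, -1.0, 0.9]
opening: 0.001
grasp_force: 0.8
```

>>> step_arm([
  {"claw": 0, "delta_pos": [0, 0, 0.5], "turn": 0},
  {"claw": 0, "delta_pos": [0, 0, 0.5], "turn": 0},
  {"claw": 0, "delta_pos": [0, 0, 0], "turn": 0},
])

```text
clock: 15.22
eef_pos: [617.4, -152.5, 37.6]
tcp_rot: [-3.142, 0.0, 2.857]
contact_force: [-0.7, 0.6, 5.1]
opening: -0.002
grasp_force: 2.9
```

>>> step_arm([
  {"claw": 0, "delta_pos": [0, 0, 0.3], "turn": 0},
  {"claw": 0, "delta_pos": [0, 0, 0], "turn": 0},
])

```text
clock: 15.38
eef_pos: [617.4, -152.5, 37.5]
tcp_rot: [-3.142, 0.0, 2.857]
contact_force: [-2.3, 0.0, 6.2]
opening: -0.003
grasp_force: 3.3
```

>>> step_arm([
  {"claw": 0, "delta_pos": [0, 0, -5], "turn": 0},
  {"claw": 0, "delta_pos": [0, 0, -20], "turn": 0},
  {"claw": 0, "delta_pos": [0, 0, -35], "turn": 0},
  {"claw": 0, "delta_pos": [0, 0, -35], "turn": 0},
  {"claw": 0, "delta_pos": [0, 0, -35], "turn": 0},
  {"claw": 0, "delta_pos": [0, 0, -20], "turn": 0},
  {"claw": 0, "delta_pos": [0, 0, 0], "turn": 0},
  {"claw": 0, "delta_pos": [0, 0, 0], "turn": 0},
])

```text
clock: 16.05
eef_pos: [618.0, -152.6, 188.5]
tcp_rot: [3.141, 0.003, 2.857]
contact_force: [0.3, 0.2, -0.5]
opening: 0.002
grasp_force: 0.0
```

Run:
```python
from h import *
f=grab_frame("side");cv2.imwrite("pics/side1.png",cv2.resize(f["img"][140:350,150:350,::-1],None,fx=2.8,fy=2.8))
```

```text
(no output)
```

View pics/side1.png

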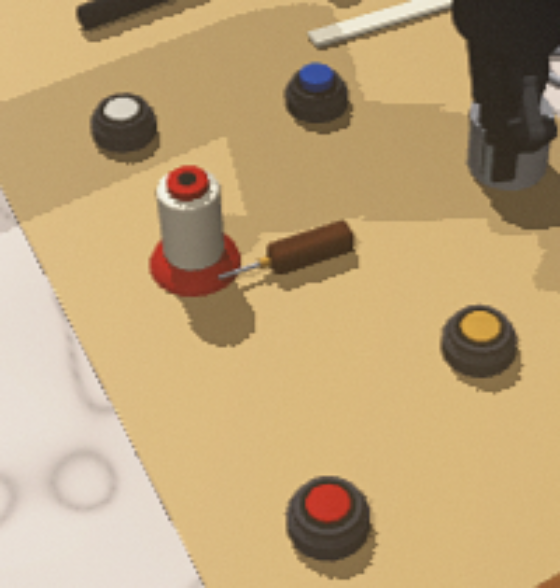

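In the side crop the red (328,503), white (121,109) and brass (481,326) caps sit nearly flush. The blue cap (317,77) stands proud, and nothing in the crop has moved.

```bash
python3 -c "
from rig import *
print(sign_off())"
```

```text
the job is handed in; nothing more can be done
None
```

I pressed the red, white and brass caps home in that order, stopping each at 6–7 N. The blue cap is still proud, and the last side view shows nothing moved. The job is handed in at about 16 s of the 48 s allowed; sign-off gave no verdict.

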